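# Lower the curing lamp past its ratchet

## Robot

A 7-joint arm with a two-finger parallel gripper is mounted at the origin on the work surface. World frame = base frame: x ahead of the robot, y to its left, z up, the work surface at z = 0. Lengths are in m, angles in rad, forces in N, time in s.
With the tool pointing down it reaches from about 0.35 to 0.9 m from the base axis. Payload 19.9 kg.
Tool frame: the origin (TCP) lies at the very end of the fingers, on their centre line; the grasp point (between the pads) lies 19 mm behind it; z points along the fingers, y is the direction in which the jaws open and shut (so a half turn about z gives the same grasp; the last joint's range is limited). The gripper opens to 85 mm and grips with 20 to 120 N. Pads are 22 mm wide; open, the fingers measure 114 mm over their backs; the gripper's body (76 mm by 85 mm) begins 54 mm behind the grasp point. The pads swing forward as they close: fully open they stand 13 mm farther back than shut.
Start: joints at [-1.153, 0.417, -0.01, 1.614, 0.005, 1.111, -0.053], TCP at [0.277, 0.56, 0.231] pointing down, gripper open.
Joint ranges: [-2.81, 2.81], [-0.39, 2.02], [-1.27, 1.25], [0.06, 2.57], [-1.19, 4.33], [0.19, 2], [-2.82, 2.82]. Speed limits (rad/s): [1.89, 1.89, 2.39, 2.39, 3.01, 3.01, 3.01].

## Interface

Orientations are given as a rotation vector (axis times angle).
In Python, from rig import env gives the robot as it stands. The module is installed in compiled form; this text tells all that it offers. Calls block until the motion is done:
- env.move_to(position, orientation): joint-space move of the TCP to a pose.
- env.line_to(position, speed=0.15, attitude=None): straight line of the TCP; attitude=None keeps the orientation; speed is the mean speed in m/s.
- env.move_joints(angles): joint-space move.
- env.let_go() and env.close_gripper(squeeze=None): open the fingers fully, or close them until they stop; squeeze is the grip in N (None keeps the last).
- env.pause(seconds).
- env.solve_ik(position, orientation): joint angles nearest the present ones, or None.
- env.camera(name): name is "scene" or "top" or "wrist"; returns a dict with "pixels" (400x640x3 uint8, red, green, blue), "fov_y" (degrees; the focal length in pixels is half the picture's height over the tangent of half this angle, whatever the lens; pixels are square), "cx", "cy" (the principal point, pixels), "world_to_cam" (4x4, takes a point from world to camera coordinates). Camera axes: x right, y down, z forward; pixel columns grow to the right and rows downward; lengths in m; the calibration is good to about 2 mm. A picture is of the moment at which its call begins. There is no depth.
A pose or a line that the arm cannot do raises env.MotionError and nothing moves.
- env.hand_in(): hands the job in, once; it reports no verdict.
Readings, each from a call of its own:
- env.get_t(): time.
- env.get_joint_pos(): joint angles.
- env.get_dq(): joint speeds.
- env.get_joint_efforts(): joint torques, N m.
- env.get_tool_pos(): TCP position.
- env.get_tcp_rot(): TCP orientation.
- env.get_force(): force on the tool from outside, world axes, zero at the start.
- env.get_ft_torque(): the same for the moment, N m.
- env.get_opening(): finger opening in m.
Only numpy, scipy, OpenCV 4.12 (cv2) and the standard library are available. Lean on these libraries where they do the work, as an engineer would, in place of code of your own. Each camera call takes 0.05 s, during which the arm holds its last target.

## Task

The curing lamp over the mould is held up by its ratchet. Press the red tail of the pawl right down so that the pawl is free of the teeth (it stays down by itself), then push the yellow bar down until the lamp arm is level, fully down on its stop, and move away. Only press and push with the fingers: pick nothing up, and leave the mould, cups, bottles and spatula where they are.

Things in the scene. Friction and masses are not known exactly. Their poses are not given: they have to be found in the camera images.
- lamp_stand: fixed stand of the curing lamp, bolted to the table: dark base plate 110 x 210 x 12 mm and two upright aluminium cheeks, up to 188 mm high. Origin on the table straight below the lamp's hinge; z up, x along the hinge, y horizontal towards the lamp head (the pawl's tail lies on the -y side)
- lamp_hinge (a point): the hinge line of the lamp arm, 130 mm above the table, midway between the cheeks; axes as lamp_stand: x along the hinge, y towards the lamp head
- lamp_arm (a joint): angle of the lamp arm, rad: 0 at its upper stop (pointing 0.75 rad above level), growing as it goes down; 0.75 = level, on its lower stop. It starts between 0.02 and 0.09. While the pawl is in, the arm goes no lower than about 0.12, giving only a little under a hard push (further teeth would catch at about 0.36 and 0.60). With the pawl free a stiff hinge holds it wherever it is left; it takes about 3 to 7 N on the bar, downwards, to lower it
- push_bar (a point): centre of the yellow round push bar at the free end of the lamp arm, 16 mm thick and 116 mm long, horizontal, parallel to the hinge. It is 245 mm from the hinge along the arm and 6 mm above the arm's centre line, so it moves on a circle about the hinge; its centre is about 136 mm above the table when the arm is level and about 285 to 300 mm at the start. Next to it, hingewards, is the white lamp head (130 x 110 x 28 mm), whose edge is 30 mm from the bar's centre
- pawl (a joint): angle of the red pawl, rad: 0 (to 0.03 at the start) = nose in the ratchet teeth, 0.28 = tail pressed right down and nose well clear. Above about 0.15 the nose passes the teeth. It has no return spring and stays where it is left; takes about 3 N on the tail
- pawl_tail (a point): centre of the top face of the red square tail pad of the pawl, 36 x 36 mm, about 195 mm above the table, level at first. The pawl tilts like a see-saw about a pin parallel to the hinge, 55 mm from this point towards the lamp head; pressed right down, the pad sinks about 15 mm
- mould: the loose shallow mould under the lamp: oval, 90 x 180 x 20 mm high, pale grey with a dark solid casting in it; origin at the centre of its underside, long axis y. Leave it where it is
- mixing_cup: clear plastic cup, 72 mm across, 85 mm high, loose bystander; origin under its centre
- pigment: small blue jar with black lid, 44 mm across, 75 mm high, loose bystander; origin under its centre
- hardener: white bottle with red cap, 52 mm across, 110 mm high, loose bystander; origin under its centre
- small_cup: small cream cup, 60 mm across, 60 mm high, loose bystander; origin under its centre
- spatula: blue spatula, 190 mm long, lying flat, loose bystander; origin about at mid-length
- glitter_jar: small amber jar with white lid, 40 mm across, 60 mm high, loose bystander; origin under its centre
Mind the look-alikes: they are no part of the job. Of the things that look like the mould, take the one that is farthest from the robot's base at the start.

How it is judged:
On the way, in this order (a step that is already met when the one before it is completed fails the run):
1. the pawl is pressed free while the lamp arm is still up (value of joint pawl above 0.2 rad and value of joint lamp_arm below 0.2 rad), for 0.1 s.
2. the lamp arm is pushed down to its lower stop (value of joint lamp_arm above 0.7 rad), for 0.1 s.
At the end, for the whole second after the job is handed in: The lamp arm is at rest within 0.05 rad of level (its lower stop, joint above 0.70), the pawl is still free (joint above 0.15), and the mould and every bystander are at rest within 30 mm of where they started (value of joint lamp_arm above 0.7 rad and not (velocity of joint lamp_arm above 0.05 rad/s) and not (velocity of joint lamp_arm below -0.05 rad/s) and value of joint pawl above 0.15 rad and distance of each of mould, mixing_cup, pigment, hardener, small_cup, spatula, glitter_jar from where it was at the start of the episode below 0.03 m and linear speed of each of mould, mixing_cup, pigment, hardener, small_cup, spatula, glitter_jar below 0.03 m/s); the robot touches nothing.
It fails at once if the mould or a bystander is knocked, carried or lifted more than 30 mm from its place (distance of any of mould, mixing_cup, pigment, hardener, small_cup, spatula, glitter_jar from where it was at the start of the episode above 0.03 m).
It fails at once if the lamp is pushed with something other than the fingers (more than 5 N) (contact force between the arm and lamp_stand above 5 N).
It also fails if it takes over 48 s, if anything falls off the work surface, if the arm or the gripper's body presses on something with over 40 N, if the wrist force passes 120 N, or if a joint passes its speed limit or range.

## Working session

There is one attempt and no reset: what is moved stays moved. The work goes in short steps, each a Python script; the robot and the scene stay as the last script left them, time stands still between calls to the robot, and variables do not carry over. Pictures are saved under pics/ and viewed, and the job is handed in when it is done.

```bash
mkdir -p pics
python3 - <<'E'
from rig import env
import cv2,numpy as np,pickle
d={}
for n in ["scene","top","wrist"]:
    c=env.camera(n); d[n]=c
    cv2.imwrite(f"pics/{n}0.png",c["pixels"][:,:,::-1])
    print(n,c["fov_y"],c["cx"],c["cy"],np.round(c["world_to_cam"],3).tolist())
pickle.dump(d,open("cams0.pkl","wb"))
print(env.get_t(),env.get_tool_pos(),env.get_tcp_rot(),env.get_opening())
E
```

```text
scene 45.47974339319176 322.13806441805053 192.3816694364166 [[-0.837, 0.547, 0.01, 0.411], [0.34, 0.534, -0.774, -0.02], [-0.429, -0.645, -0.633, 1.524], [0.0, 0.0, 0.0, 1.0]]
top 53.68166255572915 311.90587131340686 204.881770042917 [[-0.017, -1.0, -0.005, -0.013], [-0.993, 0.017, -0.118, 0.501], [0.118, 0.003, -0.993, 1.307], [0.0, 0.0, 0.0, 1.0]]
wrist 64.26234257928702 319.9098206755521 193.6939484434959 [[0.443, 0.896, -0.001, -0.624], [0.85, -0.42, 0.318, -0.041], [0.284, -0.142, -0.948, 0.382], [0.0, 0.0, 0.0, 1.0]]
0.15 [0.27726022 0.55984302 0.23082945] [-7.15915566e-01 -3.05879628e+00  1.41181623e-03] 0.08575588238235905
```

View pics/scene0.png

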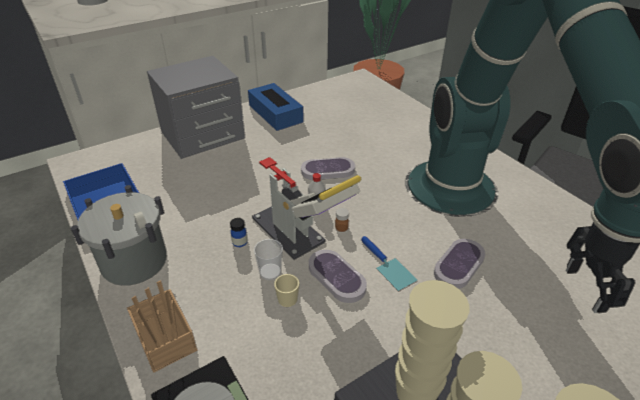

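View pics/top0.png

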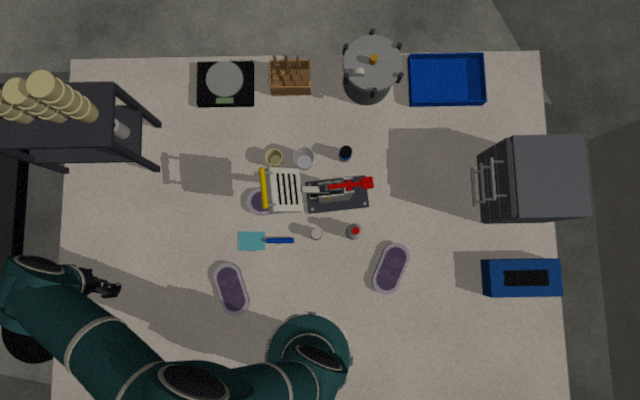

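View pics/wrist0.png

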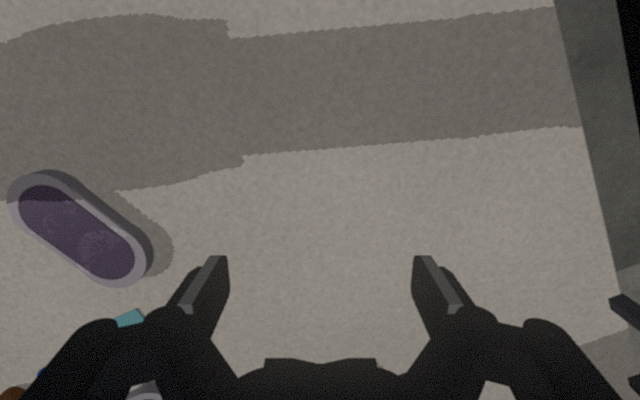

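The scene view shows the lamp with its red pawl tail near (268,163) and the yellow bar near (340,188). In the top view they are at about (367,183) and (265,188). Three moulds appear in the top view: (257,200) partly under the lamp head, (230,287) and (390,267). The first is the farthest from the base and lies under the lamp, so it's the real one. I'll enlarge and measure next.

```bash
cat > h.py <<'E'
import cv2,numpy as np
def K(c):
    f=200/np.tan(np.radians(c["fov_y"])/2); return np.array([[f,0,c["cx"]],[0,f,c["cy"]],[0,0,1.]])
def ray(c,p):
    T=c["world_to_cam"];R=T[:3,:3];o=-R.T@T[:3,3]
    d=R.T@np.linalg.inv(K(c))@[p[0],p[1],1]; return o,d/np.linalg.norm(d)
def plane(c,p,z):
    o,d=ray(c,p); return o+d*(z-o[2])/d[2]
def proj(c,P):
    q=c["world_to_cam"][:3,:3]@P+c["world_to_cam"][:3,3]; q=K(c)@q; return q[:2]/q[2]
def tri(c1,p1,c2,p2):
    o1,d1=ray(c1,p1);o2,d2=ray(c2,p2)
    A=np.array([d1,-d2]).T; s=np.linalg.lstsq(A,o2-o1,rcond=None)[0]
    a=o1+s[0]*d1;b=o2+s[1]*d2; return (a+b)/2,np.linalg.norm(a-b)
def mask(c,col):
    h=cv2.cvtColor(c["pixels"],cv2.COLOR_RGB2HSV)
    if col=="red": return cv2.inRange(h,(0,170,80),(6,255,255))|cv2.inRange(h,(174,170,80),(180,255,255))
    if col=="yellow": return cv2.inRange(h,(20,150,80),(32,255,255))
def blobs(c,col,amin=15):
    m=mask(c,col); n,l,s,ce=cv2.connectedComponentsWithStats(m)
    out=[]
    for i in range(1,n):
        if s[i,4]>=amin:
            pts=np.argwhere(l==i)[:,::-1].astype(np.float32)
            out.append((s[i].tolist(),ce[i],cv2.minAreaRect(pts)))
    return out
E
python3 - <<'E'
import pickle,cv2
from h import *
d=pickle.load(open("cams0.pkl","rb"))
for n in["top","scene"]:
  for col in["red","yellow"]:
    for b in blobs(d[n],col): print(n,col,b[0],np.round(b[1],1),[np.round(x,1) for x in b[2]])
a=d["top"]["pixels"][130:250,225:385,::-1];b=d["scene"]["pixels"][140:300,220:380,::-1]
cv2.imwrite("pics/c1.png",np.hstack([cv2.resize(a,(480,360),interpolation=2)]));cv2.imwrite("pics/c2.png",cv2.resize(b,(600,600),interpolation=2))
E
```

```text
top red [328, 177, 45, 14, 324] [353.5 183.8] [array([350. , 184.2]), array([11.5, 44.8]), np.float64(82.9)]
top red [352, 227, 7, 7, 39] [355.3 230.1] [array([355., 230.]), array([6., 6.]), np.float64(90.0)]
top yellow [371, 54, 6, 10, 40] [373.7  57.8] [array([373.5,  58.5]), array([9., 5.]), np.float64(90.0)]
top yellow [259, 168, 9, 41, 226] [263.1 187.9] [array([263.1, 188. ]), array([40.4,  5.6]), np.float64(84.3)]
scene red [260, 158, 35, 29, 126] [278.2 171.9] [array([278.4, 171.9]), array([40.8,  9.7]), np.float64(40.9)]
scene red [313, 174, 7, 7, 40] [316.3 177. ] [array([316., 177.]), array([6., 6.]), np.float64(90.0)]
scene yellow [319, 176, 41, 23, 235] [339.1 187.3] [array([339.5, 187. ]), array([ 5.8, 43.8]), np.float64(63.4)]
```

View pics/c1.png

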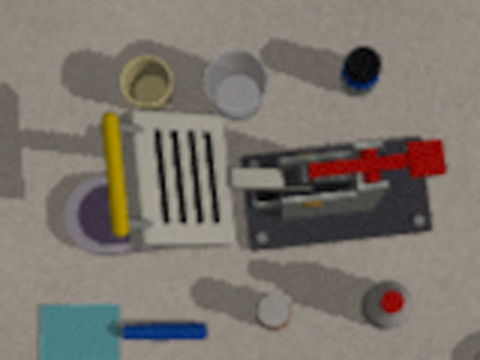

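View pics/c2.png

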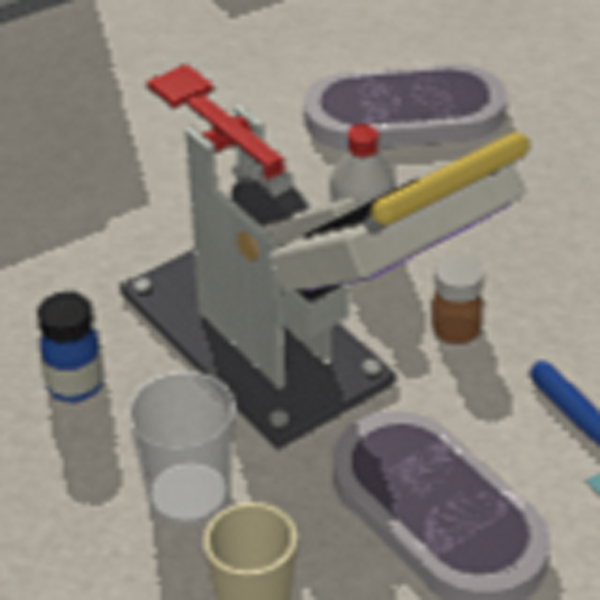

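The crops confirm them. The pad is a red square, at top (367,182.7) and scene (268.3,162.7). The red dot at top (355,230) is the hardener cap. The yellow bar's centre is at top (263.1,188) and scene (339.3,187.2). The lamp's mould is at top (257,200), beneath the head.

Run:
```python
import pickle
from h import *
d=pickle.load(open("cams0.pkl","rb"));t,s=d["top"],d["scene"]
# pad centre by mask erosion (opening removes thin stem)
for n in ["top","scene"]:
    c=d[n]
    m=mask(c,"red"); b=blobs(c,"red")[0][0]
    if n=="top": x=m[b[1]:b[1]+b[3],360:376]; yy,xx=np.nonzero(x); print("pad top",xx.min()+360,xx.max()+360,xx.mean()+360,yy.mean()+b[1], yy.min()+b[1],yy.max()+b[1])
P,g=tri(t,(367,182.7),s,(268.3,162.7));print("pad",P,g, plane(t,(367,182.7),.195), plane(s,(268.3,162.7),.195))
B,g=tri(t,(263.1,188),s,(339.3,187.2));print("bar",B,g)
# bar ends in top at z of bar
r=cv2.boxPoints(blobs(t,"yellow")[1][2]); r=r[np.argsort(r[:,1])]
e=[plane(t,(r[0]+r[1])/2,B[2]),plane(t,(r[2]+r[3])/2,B[2])];print(e,np.linalg.norm(e[0]-e[1]))
# base plate corners, top crop px/3
for p in [(240,155),(422,137),(432,230),(252,250)]:
    print("plate",plane(t,(p[0]/3+225,p[1]/3+130),.012).round(3))
for nm,p,z in [("cream",(147,80),.06),("cup",(235,83),.085),("pigment",(361,67),.075),("hardener",(390,301),.11),("glitter",(274,309),.06),("spat",(120,330),.01)]:
    print(nm,plane(t,(p[0]/3+225,p[1]/3+130),z).round(3))
```

```text
pad top 360 372 366.13138686131384 182.27737226277372 177 188
pad [ 0.5457226  -0.18739476  0.18860702] 0.0005995141555590614 [ 0.54486084 -0.18668081  0.195     ] [ 0.54940488 -0.17907218  0.195     ]
bar [0.51961934 0.1095302  0.29246645] 0.003688587024890955
[array([0.5741543 , 0.116083  , 0.29246645]), array([0.46290872, 0.1053208 , 0.29246645])] 0.11176495235186241
plate [0.584 0.002 0.012]
plate [ 0.601 -0.208  0.012]
plate [ 0.493 -0.216  0.012]
plate [ 0.474 -0.01   0.012]
cream [0.662 0.103 0.06 ]
cup [0.651 0.004 0.085]
pigment [ 0.669 -0.135  0.075]
hardener [ 0.408 -0.156  0.11 ]
glitter [ 0.404 -0.034  0.06 ]
spat [0.386 0.14  0.01 ]
```

Checks:
- **Axis:** the yaws from the plate, the bar and the bar-to-pad line agree at about 5°.
- **Bar:** its height of 0.292 m and length of 112 mm fit the description. They imply a hinge at about (0.536, -0.073) and an arm angle of about 0.05.
- **Pad:** the triangulated z is 0.189 m against 0.195 m expected, so I'll find contact by force.

Now I'll close the gripper and go over the pad.

```bash
cat >> h.py <<'E'
from scipy.spatial.transform import Rotation as Ro
yh=np.array([-0.09,0.996,0]);yh/=np.linalg.norm(yh)
xh=np.array([yh[1],-yh[0],0])
def down(sign):
    z=np.array([0,0,-1.]);y=sign*xh;x=np.cross(y,z)
    return Ro.from_matrix(np.array([x,y,z]).T).as_rotvec()
E
python3 - <<'E'
from rig import env
from h import *
q0=np.array(env.get_joint_pos())
env.close_gripper(20)
p=env.get_tool_pos(); env.line_to([p[0],p[1],.45],speed=.25)
pad=np.array([.5465,-.188,.40])
for s in(1,-1):
    q=env.solve_ik(pad,down(s)); print(s,q)
E
```

```text
1 [-0.47999459  0.33526578  1.00452244  1.51826825 -0.28370828  1.4437626
  0.62532541]
-1 [-0.52585409  0.36329134  1.08479479  1.51933718 -0.32193653  1.45283884
 -2.48170096]
```

Run:
```python
from rig import env
from h import *
env.move_to([.5465,-.188,.40],down(1))
print(env.get_t(),env.get_tool_pos(),env.get_force(),env.get_opening())
env.line_to([.5465,-.188,.225],speed=.15)
print(env.get_t(),env.get_tool_pos(),env.get_force(),env.get_joint_pos())
a=[env.camera(n)["pixels"][:,:,::-1] for n in("scene","top")]
cv2.imwrite("pics/p1.png",cv2.resize(np.vstack([a[0][120:300,200:440],a[1][100:280,220:460]]),(400,600)))
```

```text
4.75 [ 0.54688264 -0.18714841  0.39988632] [ 0.12664469  0.40272493 -0.30795015] 8.623362117128987e-05
6.0667 [ 0.54680104 -0.18819561  0.22571572] [-0.10673411  1.07672813 -0.01710623] [-0.40991335  0.47393611  0.91676915  1.76271226 -0.41621249  1.11171364
  0.73286224]
```

View pics/p1.png

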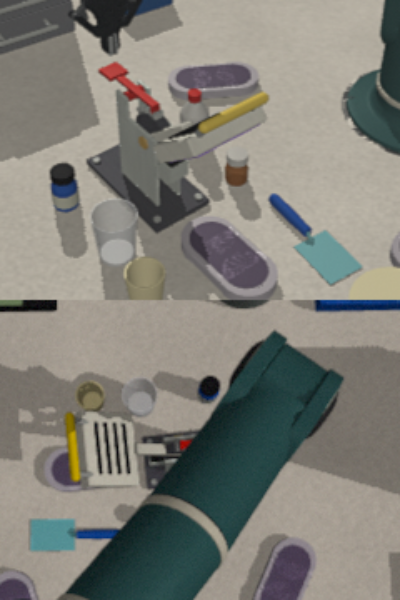

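The scene crop (upper part) shows the closed fingers right above the red pad, at crop (113,50), with the arm well clear of everything. I'll press down in small steps, watching the force.

Run:
```python
from rig import env
from h import *
f0=np.array(env.get_force())
z=.203
env.line_to([.5465,-.188,z],speed=.1)
while z>.170:
    f=np.array(env.get_force())-f0; print(round(z,4),round(env.get_tool_pos()[2],4),f.round(1),env.get_t())
    if f[2]>18: break
    z-=.003; env.line_to([.5465,-.188,z],speed=.03)
a=env.camera("scene")["pixels"][:,:,::-1]
cv2.imwrite("pics/p2.png",cv2.resize(a[130:270,220:400],(720,560)))
```

```text
0.203 0.2027 [0.  0.1 0.5] 6.5333
0.2 0.2001 [0.  1.  0.8] 6.7833
0.197 0.1969 [-0.7 -0.1  0.2] 7.0333
0.194 0.1939 [-0.   0.2  0.6] 7.2833
0.191 0.1909 [-0.1 -0.1  2. ] 7.5333
0.188 0.1879 [ 0.8 -1.3  1.4] 7.7833
0.185 0.1849 [ 0.1 -0.2  0.9] 8.0333
0.182 0.1819 [ 0.3 -2.2  2.5] 8.2833
0.179 0.1809 [-10.8   3.6  37.9] 8.5333
```

View pics/p2.png

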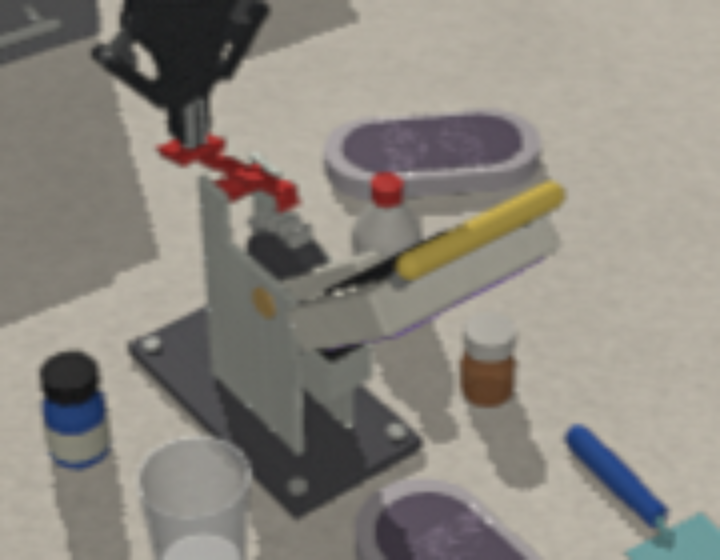

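The last step met a hard stop: the tip is at 0.181 m with 38 N, and the pad (crop 190,150) is visibly tilted down. I'll lift off and check the pawl without the finger on it.

Run:
```python
from rig import env
from h import *
env.line_to([.5465,-.188,.23],speed=.1)
env.line_to([.5465,-.188,.40],speed=.25)
env.move_to([.519,.112,.40],down(1))
print(env.get_t(),env.get_force(),env.get_tool_pos())
env.line_to([.519,.112,.325],speed=.15)
c=env.camera("scene")
cv2.imwrite("pics/p3.png",cv2.resize(c["pixels"][130:270,220:400,::-1],(720,560)))
t=env.camera("top")
cv2.imwrite("pics/p3t.png",cv2.resize(t["pixels"][130:250,225:385,::-1],(640,480)))
for b in blobs(c,"red"):print(b[0],b[1].round(1))
```

```text
11.2333 [ 0.86763676 -0.0966432   0.81420699] [0.51921302 0.1107009  0.39987566]
[260, 163, 34, 19, 180] [276.7 171.5]
[313, 174, 7, 7, 42] [316.2 177. ]
```

View pics/p3.png

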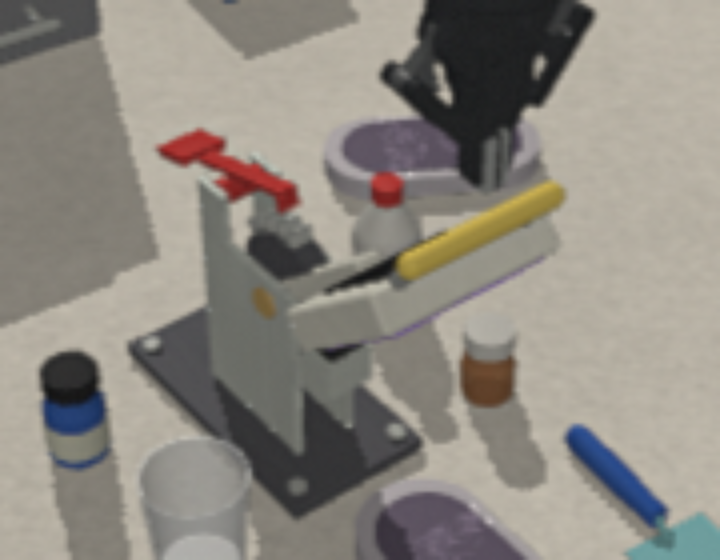

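View pics/p3t.png

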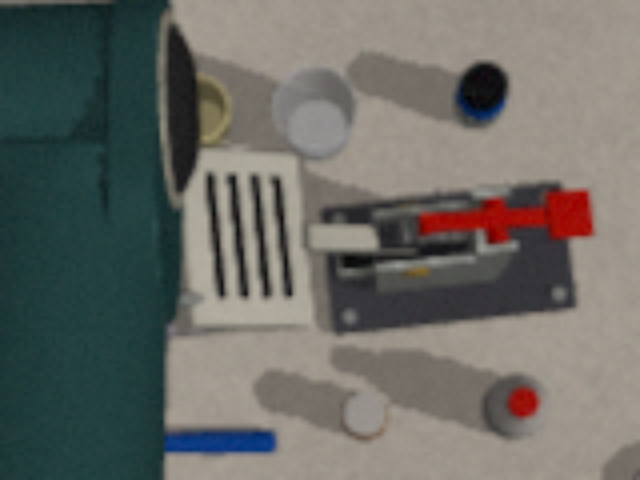

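The pawl stays tilted: its tail top went from scene row 158 to 163, and the pad is at crop (192,147). The lamp arm is still up, and the fingers are above the middle of the bar (crop 485,185). Next I push along the arc.

Run:
```python
from rig import env
from h import *
H=np.array([.5365,-.0735,.130]); f0=np.array(env.get_force())
def tip(th):  # th above level; tip on top of the bar
    r=.245*np.cos(th)-.006*np.sin(th); z=.245*np.sin(th)+.006*np.cos(th)+.008
    return H+yh*r+np.array([0,0,z])
th=.72; env.line_to(tip(th),speed=.1)
while th>-.04:
    f=np.array(env.get_force())-f0; p=np.array(env.get_tool_pos())
    print(round(th,3),p.round(4),f.round(1),round(env.get_t(),2))
    if f[2]>(18 if th<.1 else 16): break
    th-=.06 if th>.12 else .012
    env.line_to(tip(th),speed=.06)
c=env.camera("scene")
cv2.imwrite("pics/p4.png",cv2.resize(c["pixels"][130:290,220:400,::-1],(675,600)))
```

```text
0.72 [0.5203 0.1058 0.3042] [-0.1  0.7 -0.3] 12.35
0.66 [0.5192 0.116  0.2927] [-0.4  1.   0.7] 12.74
0.6 [0.5185 0.1244 0.2812] [-0.1  0.5 -0.4] 13.13
0.54 [0.5178 0.1326 0.2691] [0.6 0.  0.6] 13.53
0.48 [0.5171 0.14   0.2564] [ 0.3  0.7 -0.1] 13.92
0.42 [0.5165 0.1467 0.2433] [0.4 0.3 0.5] 14.31
0.36 [0.5159 0.1526 0.2298] [0.9 0.6 0.1] 14.7
0.3 [0.5155 0.1577 0.216 ] [-0.5  0.5 -0.4] 15.09
0.24 [0.5151 0.162  0.202 ] [-0.5 -0.5  0.9] 15.48
0.18 [0.5148 0.1654 0.1876] [-1.2 -0.2 -0.2] 15.88
0.12 [0.5145 0.1679 0.1732] [-0.6 -1.1  0.2] 16.27
0.108 [0.5146 0.1684 0.1704] [ 0.3  0.2 -0.2] 16.52
0.096 [0.5146 0.1688 0.1673] [-0.2  0.9  0.5] 16.77
0.084 [0.5145 0.1691 0.1643] [-0.5  0.6 -0.2] 17.02
0.072 [0.5145 0.1694 0.1614] [ 0.5 -0.7  0.8] 17.27
0.06 [0.5144 0.1697 0.1585] [0.4 0.2 0.1] 17.52
0.048 [0.5144 0.1699 0.1556] [-1.3  0.7  0.6] 17.77
0.036 [0.5144 0.1701 0.1526] [1.  0.5 0.4] 18.02
0.024 [0.5144 0.1703 0.1497] [-0.3  0.2 -0. ] 18.27
0.012 [0.5144 0.1704 0.1468] [-0.5  0.2  1.1] 18.52
-0.0 [0.5145 0.1705 0.144 ] [-0.7 -0.5  4.7] 18.77
-0.012 [0.515  0.1706 0.143 ] [-15.6  -1.2  49.1] 19.02
```

View pics/p4.png

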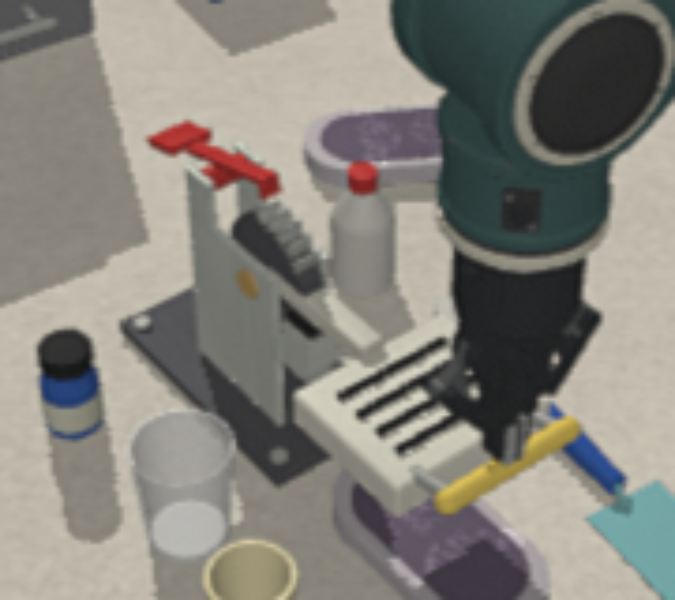

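The arm is level on its stop: tip z is 0.143 m, as expected, with a sharp force rise. I'll retreat and check.

Run:
```python
from rig import env
from h import *
p=env.get_tool_pos()
env.line_to([p[0],p[1],.20],speed=.08)
env.line_to([p[0],p[1],.42],speed=.25)
env.move_to([.33,.50,.42],down(1))
env.pause(.3)
import pickle
d={n:env.camera(n) for n in("scene","top")}
d0=pickle.load(open("cams0.pkl","rb"))
t=d["top"];s=d["scene"]
bt=[b for b in blobs(t,"yellow") if b[1][1]>100][0];bs=blobs(s,"yellow")[0]
print("bar",tri(t,bt[2][0],s,bs[2][0]),env.get_t(),env.get_force())
for b in blobs(s,"red")+blobs(t,"red"):print(b[0],b[1].round(1))
a=[np.hstack([x["top"]["pixels"][130:250,225:385,::-1],x["scene"]["pixels"][150:310,220:420,::-1][:120*0+120]]) for x in (d0,d)]
cv2.imwrite("pics/p5.png",cv2.resize(np.vstack(a),(800,533)))
cv2.imwrite("pics/p6.png",cv2.resize(s["pixels"][130:310,220:420,::-1],(660,594)))
```

```text
bar (array([0.51486311, 0.17181316, 0.13590428]), np.float64(0.0009377654527556328)) 22.7917 [-0.43078762  0.95851892 -1.19109664]
[260, 163, 34, 19, 180] [276.7 171.5]
[313, 174, 7, 7, 41] [316.3 177. ]
[330, 178, 43, 13, 306] [354.  184.1]
[352, 227, 7, 7, 41] [355.3 230.1]
```

View pics/p5.png

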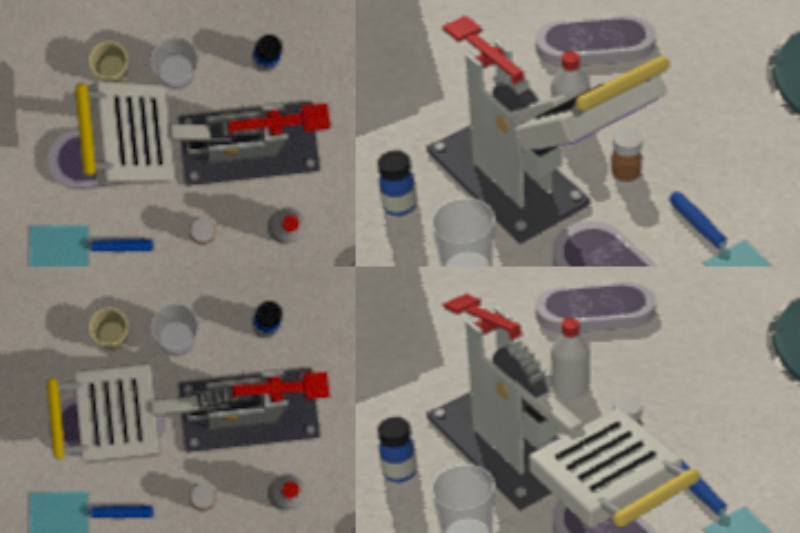

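View pics/p6.png

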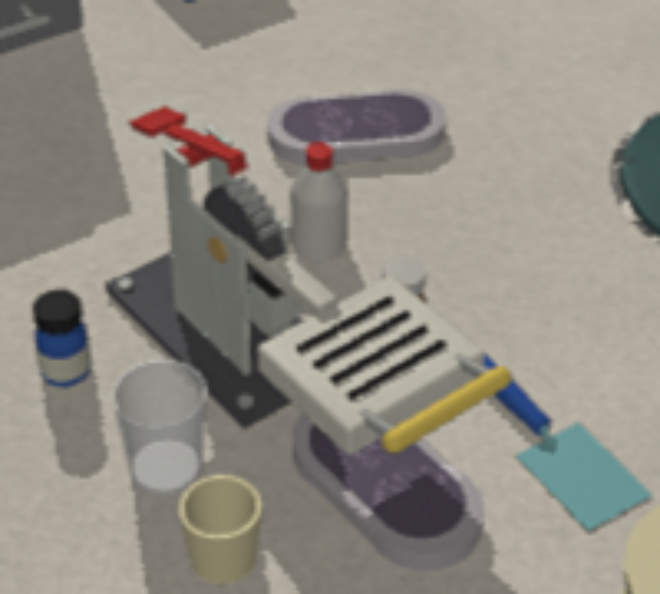

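The bar is now at z = 0.1359 m (136 mm expected when level), the pawl tail is still down at scene row 163, and every bystander is where it was in the first pictures. I'm handing in.

Run:
```python
from rig import env
env.hand_in(); print(env.get_t())
```

```text
the job is handed in; nothing more can be done
the job is handed in; nothing more can be done
```

The lamp is down and level on its stop with the pawl free, and I handed the job in at about 23 s of the 48 s allowed. Handing in gives no verdict.

**What I did:** With the fingers closed, I pressed the red tail down to its hard stop (38 N on the last step). I then pushed the yellow bar down along its arc until the arm met its lower stop (49 N on the last step), and moved clear.

**Last checks:**
- **Lamp arm:** the bar's centre measured (0.515, 0.172, 0.136) m, against about 0.136 m high when level. The two camera rays agreed to 1 mm.
- **Pawl:** the tail stayed at the same lowered place in the scene view (top at row 163, 158 at the start).
- **Bystanders:** the cups, bottles, jars and spatula looked unmoved in the before and after pictures. The mould also looked in place, but the lamp head now hides part of it.
- **Robot:** it was clear of everything.

**What disagreed:**
- **Pad height:** my first measurement was 0.189 m against the stated 0.195 m. I found the pad by force, so this did not matter.
- **Push force:** readings between steps of the bar push stayed near zero instead of the 3 to 7 N expected. The final pictures still show the arm fully down.

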